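# Press a hinge pin home with the bench ratchet clamp

### The arm

A 7-joint arm with a two-finger parallel gripper is mounted at the origin on the work surface. World frame = base frame: x ahead of the robot, y to its left, z up, the work surface at z = 0. Lengths are in mm, angles in rad, forces in N, time in s.
With the tool pointing down it reaches from about 400 to 875 mm from the base axis. Payload 4.4 kg.
Tool frame: the origin (TCP) lies on the centre line of the jaws, within the pads' length; the fingertips stand 25 mm ahead of it and the grasp point (between the pads) lies 6 mm ahead of it (ctrl.finger_overhang is the distance from the TCP to the fingertips, in mm); z points along the fingers, y is the line along which they close (so a half turn about z gives the same grasp; the last joint's range is limited). The gripper opens to 85 mm and grips with 20 to 120 N. Pads are 22 mm wide; open, the fingers measure 114 mm over their backs; the gripper's body (76 mm by 85 mm) begins 54 mm behind the grasp point. The pads swing forward as they close: fully open they stand 13 mm farther back than shut.
Start: joints at [1.057, 0.628, 0.038, 1.517, -0.027, 0.996, -0.02], TCP at [281.467, -585.913, 256.313] pointing down, gripper open.
Joint ranges: [-3.06, 3.06], [-0.37, 2.12], [-1.25, 1.32], [0.18, 2.47], [-1.1, 4.24], [0.23, 1.98], [-2.94, 2.94]. Speed limits (rad/s): [2.57, 2.57, 3.14, 3.14, 3.14, 3.14, 3.14].

### API

Orientations are given as [roll, pitch, yaw] about the fixed x, y, z axes, in that order (R = Rz(yaw) Ry(pitch) Rx(roll)).
In Python, from cell import ctrl gives the robot as it stands. The module is installed in compiled form; this text tells all that it offers.
- The arm moves only by the tool play_rows, never from a script. Its argument "targets" is a list of rows, each a list of 5 numbers: the closure, from 0 (fully open) to 1 (shut), then the shift along the tool's x, y, z in cm, then the turn about the tool's z in degrees. In form: [[gripper, dx, dy, dz, spin], ...]. A call has 1 to 10 rows; each row is the pose to reach, as a shift and turn from the pose commanded when the call began, along the tool's axes at that moment; what a row does not reach only later rows make up. A row lasts 1/10 s, in which the tool goes at most 50 mm and 8.59 degrees, less where a joint would pass 70% of its speed; a pose out of reach is approached as far as the arm can. A call with a gripper value outside its range is refused whole. The fingers move at their own pace and stop on an object; the grip force is fixed at half the most. Time passes only in rows, so rows that repeat a pose let the fingers close. It gives the time, the measured TCP pose, the force, the opening and the grip force at its end, in the units of the state.
- ctrl.read_state(): the state, without advancing time (a new reading comes with each control period).
- ctrl.get_image(name): name is "side" or "top" or "wrist"; returns (picture, depth): 480x640x3 uint8, red, green, blue; 480x640 float32, mm along the optical axis (not along the pixel's ray), 0 where there is no reading.
- ctrl.calibration(name): a dict with "vfov" (degrees; the focal length in pixels is half the picture's height over the tangent of half this angle, whatever the lens; pixels are square), "cx", "cy" (the principal point, pixels), "extrinsics" (4x4, takes a point from camera to world coordinates); the wrist camera has in their place "mount" (4x4, takes a point from camera to tool coordinates, whose origin is the TCP and whose axes are the flange's). Camera axes: x right, y down, z forward; pixel columns grow to the right and rows downward; lengths in mm; the calibration is good to about 2 mm. The wrist camera is an equidistant fisheye: a pixel r from the principal point sees the ray r / f radians off the axis. A picture is of the moment at which its call begins: read the wrist's pose just before it. calibration takes no time and is no camera call.
- ctrl.finish_job(): hands the job in; it is judged then, once.
Trained networks look in the newest picture that a camera, given by its name, has taken for a name from the list of things; names that differ only in an ending like _2 or _b are one class to them, and where a whole thing is asked for, a point or a joint stands for the part that bears it (a point fixed in the world has none). Each returns a list of dicts, best first, with "confidence" (0 to 1); they miss things now and then, are a little off and sometimes report something else, mostly with a low value. They report only what shows in the picture. A call takes as long as a camera call. They do not tell look-alikes from the thing itself.
- ctrl.search_frame(camera, name): "bbox" ([left, top, right, bottom] in pixels, round what is visible of it).
- ctrl.trace(camera, name): "pixels" (480x640 bool, what is visible of it) and "bbox" ([left, top, right, bottom] in pixels, round what is visible of it).
The state is a dict: "clock": time; "qpos": joint angles; "qd": joint speeds; "tau": joint torques, N m; "eef_pos": TCP position; "tool_rot": TCP orientation; "force": force on the tool from outside, world axes, zero at the start; "torque": the same for the moment, N m; "width": finger opening in mm; "gripper_force": force on a finger pad.
Only numpy, scipy, OpenCV 4.12 (cv2) and the standard library are available. Lean on these libraries where they do the work, as an engineer would, in place of code of your own. Each camera call takes 0.05 s, during which the arm holds its last target. There are 200 camera calls.

### The job

Pump the trigger of the ratchet clamp so that its jaw pushes the headed pin into the steel block until the pin's head is squeezed firmly home against the block, hold that squeeze for a moment, but stop there and do not overload it. Then press the clamp's release and keep it pressed until the jaw has gone all the way back. Leave the block in its place; touch neither it, the pin nor the jaw's pad, and leave the other things alone.

Things in the scene. Friction and masses are not known exactly. Their poses are not given: they have to be found in the camera images.
- clamp: ratchet clamp bolted to the bench on a dark steel plate 400 x 170 x 8. +x: the way the jaw advances, +y across, +z up. Origin: on the bench under the trigger's hinge, which lies 90 up between grey cheeks (28 long, 106 high). Along +x come: trigger's grip bar, cheeks, release bar, jaw, pin in its block, stop. A toothed bar (teeth 10 apart, tops 45 up) runs under trigger and release to the jaw.
- trigger_bar (a point): centre of the trigger's grip bar: round, black, 18 diameter, 40 long along the clamp's y, on a lever at x = -100 in the clamp's frame, 115 above the bench at rest. Push it straight down from above: it comes down 51 over the full stroke (to 64) and moves under 6 along x. A spring lifts it again.
- trigger (a joint): rad: 0 up, 0.50 hard on its stop. A full stroke (past 0.46, 47 mm down) moves the jaw on one tooth, 10 mm; let it up fully (below 0.02) before the next. Push at the grip bar: 3 to 9 N idle, about 10 N while the pin slides; with the pin home it rises 1 to 2 N per mm: 12 N held squeezes the pin with about 20 N, 14 N with 26 N, 22 N with 50 N. Go slowly (50 mm/s): speed adds to the force.
- release_bar (a point): centre of the release's bar: a round black bar, 14 diameter, 34 long along the clamp's y, at x = 40 in the clamp's frame, 66 above the bench at rest. Pushed straight down it goes 14 to its stop, moving 5 towards the trigger; takes 3 to 8 N, then it is hard. A spring lifts it.
- release (a joint): rad: 0 at rest (its pawl holds the jaw; it twitches up to 0.2 as teeth pass), 0.30 fully pressed. From about 0.24 the jaw is free, if the trigger is up, and its spring takes it back in about 1 s; keep it pressed meanwhile.
- jaw (a joint): how far the jaw has advanced along the clamp's +x, m: 0 fully back (at the start), at most 0.062. After each stroke it stays just short of a multiple of 10 mm.
- pad: black sprung pad on the jaw's front, 8 x 32 x 40; origin at its centre, 34 above the bench; its front face is 4 ahead of it. It gives 1 mm per 30 N.
- stop: dark steel stop fixed on the base plate, 24 x 60 x 55, with a low fence on each side (14 high, 62 long) between which the block lies; origin at the foot of its face that looks to the jaw; axes as the clamp's. It stands at a different distance each time.
- block: loose steel block 50 x 40 x 48 (0.7 kg) between the fences, up to 6 off the stop's face (the jaw pushes it up against it); origin at the centre of its underside, axes about as the clamp's.
- pin (a joint): how far the pin is in its tight hole, m: it starts part way in; at 0.020 it is home, its head (18 diameter, 6 thick) flat against the block. It slides in at 12 N and stays where it is. Firmly home means squeezed by the pad with at least 20 N; over 55 N spoils it.
- spare_pin: spare steel pin like the one in the block, standing on its head on the clamp's base plate, 42 high; origin under its head. Bystander.
- collar: steel collar, 32 outside diameter, 14 high, lying on the clamp's base plate; origin at the centre of its underside. Bystander.
- hammer: hammer with wooden handle lying on the bench; origin near its middle. Bystander.
- round_bar: dark steel bar end, 52 diameter, 120 high, standing on the bench; origin at its foot. Bystander.
- pliers: pair of locking pliers, about 170 long, lying flat. Bystander.
- wrench: steel wrench lying flat. Bystander.
- straps: stack of bent dark steel straps, about 240 x 35 x 15, lying flat. Bystander.
Things that resemble listed ones, but are neither listed nor needed, are in the scene too. What is shaped like the block but pink or yellow is not meant.

How it is judged (in metres and radians):
On the way, in this order (a step that is already met when the one before it is completed fails the run):
1. the pin is home and squeezed by the jaw's pad with at least 20 N (value of joint pin above 0.0192 m and contact force between pad and block above 20 N), for 0.2 s.
2. the jaw is released and fully back (value of joint jaw below 0.003 m), for 0.2 s.
At the end, for the whole second after the job is handed in: The pin is home to within 0.8 mm, the jaw is back to within 3 mm of its start, trigger and release are up, and the block stands at rest and upright between the fences, within 9 mm of the stop (value of joint pin above 0.0192 m and value of joint jaw below 0.003 m and value of joint each of trigger, release below 0.03 rad and x of block in the frame of stop above -0.034 m and angle between block's own z axis and vertical below 0.06 rad and linear speed of block below 0.01 m/s); the robot touches nothing.
It fails at once if the jaw's pad squeezes the pin with more than 55 N (contact force between pad and block above 55 N).
It fails at once if the robot touches the block or the pin (contact force between the arm and block above 1 N).
It fails at once if the robot touches the block or the pin with its fingers (contact force between the fingers and block above 1 N).
It fails at once if the robot touches the jaw's pad (contact force between any of the arm, the fingers and pad above 1 N).
It fails at once if one of the other things is moved by more than 20 mm (distance of any of spare_pin, collar, hammer, round_bar, pliers, wrench, straps from where it was at the start of the episode above 0.02 m).
It also fails if it takes over 51 s, if anything falls off the work surface, if the arm or the gripper's body presses on something with over 40 N, if the wrist force passes 120 N, or if a joint passes its speed limit or range.

## Working session

There is one attempt and no reset: what is moved stays moved. The work goes in short steps, Python scripts to look and compute and a tool call to move; the robot and the scene stay as the last step left them, time stands still between calls to the robot, and variables do not carry over. Pictures are saved under pics/ and viewed, at most 10 in all, crops included, and the job is handed in when it is done.

Besides the shell and the picture viewer there is one more tool, called after "Request:" by a JSON object that holds its "method" and its "body". play_rows: Moves the arm, as the interface text tells. Its arguments: {"type":"object","properties":{"targets":{"type":"array"}},"required":["targets"]}

```bash
mkdir -p pics; cat > h.py <<'E'
import numpy as np,cv2
from cell import ctrl
def world(cam,d,u,v):
    c=ctrl.calibration(cam);f=240/np.tan(np.radians(c["vfov"])/2)
    p=np.array([(u-c["cx"])/f*d,(v-c["cy"])/f*d,d,1]);return (np.array(c["extrinsics"])@p)[:3]
E
python3 - <<'E'
from h import *
np.set_printoptions(precision=1,suppress=True)
print(ctrl.read_state())
for cam in("top","side"):
    im,d=ctrl.get_image(cam);cv2.imwrite(f"pics/{cam}.png",im[...,::-1]);np.save(f"{cam}.npy",d)
    for n in("trigger_bar","release_bar","stop","block","pad"):
        for r in ctrl.trace(cam,n)[:3]:
            m=r["pixels"]&(d>0);ys,xs=np.nonzero(m)
            if len(xs)==0: continue
            P=np.array([world(cam,d[y,x],x,y) for x,y in zip(xs,ys)])
            print(cam,n,round(r["confidence"],2),r["bbox"],np.median(P,0),P.min(0),P.max(0))
E
```

```text
{'clock': 0.0, 'qpos': array([ 1.1,  0.6,  0. ,  1.5, -0. ,  1. , -0. ]), 'qd': array([-0.,  0.,  0., -0.,  0.,  0., -0.]), 'tau': array([ -0. , -56.3,   1.2, -19.3,   0. ,   0. ,  -0. ]), 'eef_pos': array([ 281.2, -585.4,  255.4]), 'tool_rot': array([-3.1,  0. ,  0.4]), 'force': array([ 0.4, -0.1,  0.3]), 'torque': array([ 0., -0., -0.]), 'gripper_force': 0.0, 'width': 85.03001167079758}
top trigger_bar 0.54 [344.7, 218.6, 385.0, 233.7] [ 510.7 -138.5  114.9] [ 483.7 -178.2    4.3] [528.6 -71.1 128.8]
top release_bar 0.66 [317.8, 215.0, 333.7, 227.8] [538.5 -32.1  69.7] [521.1 -43.6  38. ] [551.5   2.5  80.7]
top stop 0.51 [250.9, 193.0, 283.4, 217.8] [578.9 174.2  61.1] [545.4 105.1   6.3] [615.6 193.8  68.9]
top block 0.75 [255.6, 285.7, 280.4, 302.6] [320.3 137.3  47.9] [296.9 108.6  -1.5] [345.9 179.   55.3]
top block 0.7 [197.1, 205.0, 225.9, 227.1] [546.8 313.6  46.2] [518.9 275.7  -4.1] [584.2 360.9  58.4]
top block 0.56 [257.4, 198.8, 288.8, 215.1] [572.6 134.3  55.2] [553.6  99.9  12.7] [598.7 163.8  63.8]
top pad 0.45 [295.6, 207.9, 297.1, 215.8] [561.2  64.3  55.1] [552.4  61.3  49.3] [567.   67.1  57.8]
side trigger_bar 0.65 [320.8, 184.0, 355.2, 232.3] [ 510.2 -136.8  111.8] [ 480.2 -395.8   -1.6] [618.7 -60.  127.3]
side release_bar 0.43 [290.8, 225.9, 318.2, 247.6] [537.6 -30.3  65.8] [516.6 -42.8  41.4] [552.2  30.8  75.8]
side stop 0.66 [231.4, 258.4, 272.9, 293.8] [570.1 181.9  39.6] [542.4 110.5   6.1] [619.8 195.6  66.9]
side block 0.88 [200.4, 303.4, 228.9, 343.8] [539.3 329.3  39.7] [515.7 242.1  -2.5] [608.3 350.1  52.6]
side block 0.87 [346.2, 294.9, 365.9, 328.6] [313.  151.6  42.6] [294.   66.4  -1.7] [344.2 184.8  53.4]
side block 0.73 [246.3, 257.1, 272.8, 279.4] [561.9 137.1  54. ] [550.4  58.   -2.2] [653.5 172.7  65.2]
side pad 0.66 [277.3, 244.7, 288.3, 265.1] [557.9  65.9  40.3] [542.6 -10.1  -0. ] [622.7  71.8  57. ]
```

```bash
python3 - <<'E'
import cv2
a=cv2.imread("pics/top.png")[150:330,170:430];b=cv2.imread("pics/side.png")[150:350,170:430]
cv2.imwrite("pics/a.png",cv2.resize(a,None,fx=3,fy=3));cv2.imwrite("pics/b.png",cv2.resize(b,None,fx=3,fy=3))
E
```

```text
(no output)
```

View pics/a.png

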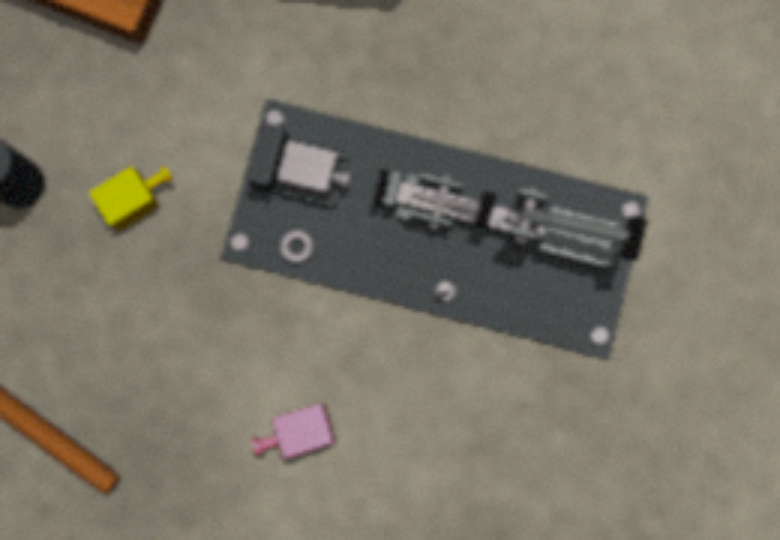

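View pics/b.png

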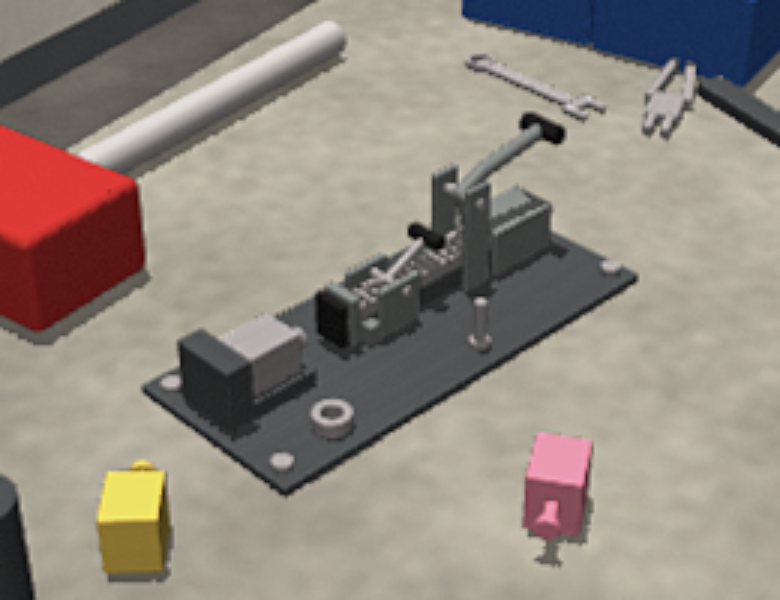

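The top view shows the trigger bar at about (381,229), the release bar at (332,220), the grey block at (272,206) and the stop at (258,206). The side view shows the trigger bar at (351,193) and the release bar at (312,228). The look-alikes are the pink block at (271,294) top and the yellow block at (212,216) top. Only the grey block lies on the plate between the fences, and both black bars are unique.

```bash
cat >> h.py <<'E'
def ray(cam,u,v,z):
    a=world(cam,1,u,v);b=world(cam,1000,u,v);return a+(b-a)*(z-a[2])/(b[2]-a[2])
E
python3 - <<'E'
from h import *
np.set_printoptions(precision=1,suppress=True)
c=[ray("top",170+x/3,150+y/3,8) for x,y in((268,100),(645,195),(608,357),(222,260))]
print(np.array(c)); dx=c[0]-c[1]+c[3]-c[2]; print("yaw",np.degrees(np.arctan2(dx[1],dx[0])),np.linalg.norm(dx)/2)
d=np.load("side.npy");T=np.load("top.npy")
ims={k:cv2.imread(f"pics/{k}.png").max(2) for k in("top","side")};D={"side":d,"top":T}
for cam,u,v,z in(("top",381,229,(95,135)),("top",332,220,(50,85)),("side",351,193,(95,135)),("side",312,228,(50,85))):
    P=[]
    for y in range(v-9,v+10):
        for x in range(u-9,u+10):
            if ims[cam][y,x]<45 and D[cam][y,x]>0:
                w=world(cam,D[cam][y,x],x,y)
                if z[0]<w[2]<z[1]:P.append(w)
    P=np.array(P);print(cam,u,v,len(P),np.median(P,0),P.min(0),P.max(0)) if len(P) else print("none")
for cam,u,v,z in(("top",380.7,229.3,124),("top",332.3,220,73),("side",350.7,192.7,118),("side",312,228.3,68)):print(cam,ray(cam,u,v,z))
print(ctrl.calibration("wrist"))
E
```

```text
[[ 654.3  182.7    8. ]
 [ 561.7 -199.8    8. ]
 [ 398.2 -162.1    8. ]
 [ 489.7  223.5    8. ]]
yaw 76.5199702874735 394.920305378631
top 381 229 64 [ 498.6 -169.5  124. ] [ 483.3 -180.4  111.2] [ 518.5 -159.3  128.8]
top 332 220 44 [531.6 -36.5  71.4] [506.8 -63.9  56.1] [551.5 -26.7  80.7]
side 351 193 61 [ 493.9 -168.3  119.9] [ 480.2 -177.   110.4] [ 518.6 -162.2  126.4]
side 312 228 50 [530.1 -34.4  69.2] [516.9 -40.1  63.1] [551.1 -28.3  75.3]
top [ 500.3 -170.9  124. ]
top [533.1 -38.8  73. ]
side [ 497.6 -169.2  118. ]
side [533.1 -37.7  68. ]
{'vfov': 65.70646984690485, 'cx': 322.2587302264916, 'cy': 242.36137586435274, 'mount': array([[  -0. ,   -1. ,   -0.3,   69.1],
       [   1. ,   -0. ,    0. ,   -0.5],
       [  -0. ,   -0.3,    1. , -118.7],
       [   0. ,    0. ,    0. ,    1. ]])}
```

```bash
python3 - <<'E'
from h import *
np.set_printoptions(precision=1,suppress=True)
s=ctrl.read_state();print(s["tool_rot"][2],ctrl.finger_overhang)
from scipy.spatial.transform import Rotation as R
Rt=R.from_euler("xyz",s["tool_rot"]).as_matrix()
for z in(250,165):print((Rt.T@(np.array([499.5,-171.5,z])-s["eef_pos"]))/10)
T=np.load("top.npy");c=ctrl.calibration("top")
v,u=np.mgrid[0:480,0:640];f=240/np.tan(np.radians(c["vfov"])/2)
P=np.stack([(u-c["cx"])/f*T,(v-c["cy"])/f*T,T],-1)@c["extrinsics"][:3,:3].T+c["extrinsics"][:3,3]
for i in range(7):
    q=np.array([281,-586])+(np.array([219,414]))*i/6
    m=(np.hypot(P[...,0]-q[0],P[...,1]-q[1])<110)&(T>0);print(q,np.percentile(P[m][:,2],[50,98]) if m.any() else None)
H=np.array([522.8,-74.8])
for p in((499.5,-171.5),(532.5,-37),(561.2,64.3),(572.6,134.3),(578.9,174.2)):
    e=np.array(p)-H;a=np.radians(76.5);print(e@[np.cos(a),np.sin(a)],e@[-np.sin(a),np.cos(a)])
E
```

```text
0.4477611963807888 25.0
[ 37.6 -27.9   0.6]
[ 37.6 -27.9   9.1]
[ 281. -586.] [ 90.6 657.9]
[ 317.5 -517. ] [ 17.4 706.4]
[ 354. -448.] [  2.6 698.1]
[ 390.5 -379. ] [ 0.4 17.2]
[ 427. -310.] [0.  6.1]
[ 463.5 -241. ] [  0.8 119.4]
[ 500. -172.] [  4.7 119.7]
-99.4674482802979 0.08205246039975833
39.020003020434466 -0.6077534741042818
144.22095789938362 -4.866754830914417
214.9481294751783 0.3894035464654877
255.21639509133774 3.5779430658107856
```

Request:
{"method": "play_rows", "body": {"targets": [[1,3.8,-2.8,0,-5],[1,7.5,-5.6,0,-10],[1,11.3,-8.4,0,-16],[1,15,-11.2,0,-22],[1,18.8,-14,0,-28],[1,22.6,-16.7,0,-34],[1,26.3,-19.5,0,-40],[1,30.1,-22.3,0,-46],[1,33.8,-25.1,0,-51],[1,37.6,-27.9,2,-51]]}}

```text
clock: 1.6
eef_pos: [501.6, -171.5, 238.9]
tool_rot: [3.135, 0.0, 1.339]
force: [1.2, -0.7, 0.1]
width: -0.0
gripper_force: 0.0
```

Request:
{"method": "play_rows", "body": {"targets": [[1,0,0,3,0],[1,0,0,6,0],[1,0,0,6,0],[1,0,0,6,0]]}}

```text
clock: 2.0
eef_pos: [499.1, -172.8, 177.1]
tool_rot: [-3.141, 0.0, 1.338]
force: [0.8, -0.3, 1.0]
width: 0.2
gripper_force: 0.0
```

```bash
python3 - <<'E'
from h import *
np.set_printoptions(precision=2,suppress=True)
s=ctrl.read_state();print(s)
im,d=ctrl.get_image("side");im2,_=ctrl.get_image("wrist")
a=cv2.resize(im[120:300,230:400],None,fx=2.5,fy=2.5)[:450];b=cv2.resize(im2,(600,450))[:, 120:470]
cv2.imwrite("pics/c.png",np.hstack([a,b])[...,::-1])
E
```

```text
{'clock': 2.0, 'qpos': array([ 0.42,  0.57, -0.21,  1.93,  0.18,  0.66, -0.13]), 'qd': array([ 0.01, -0.03, -0.01, -0.02, -0.  , -0.  ,  0.  ]), 'tau': array([ -0.33, -45.97,  -1.73, -13.08,   0.01,   0.04,  -0.01]), 'eef_pos': array([ 499.11, -172.85,  177.1 ]), 'tool_rot': array([-3.14,  0.  ,  1.34]), 'force': array([ 0.8 , -0.32,  1.05]), 'torque': array([0.03, 0.02, 0.  ]), 'gripper_force': 0.0, 'width': 0.15824992869468343}
```

View pics/c.png

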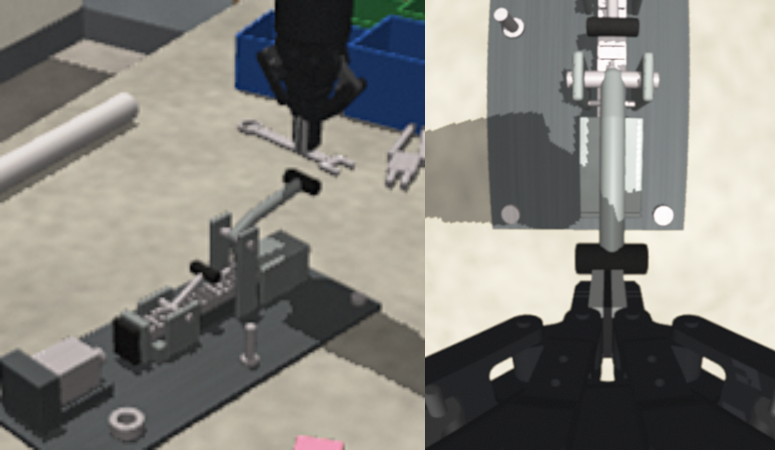

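The wrist view shows the fingertips (about (607,290)) lined up with the trigger bar (612,258). The side view shows them directly above the bar.

Request:
{"method": "play_rows", "body": {"targets": [[1,0,0,1.3,0],[1,0,0,2.4,0],[1,0,0,2.4,0]]}}

```text
clock: 2.4
eef_pos: [498.6, -172.8, 152.5]
tool_rot: [-3.141, 0.0, 1.337]
force: [-0.6, 0.9, 0.0]
width: -0.1
gripper_force: 0.0
```

Request:
{"method": "play_rows", "body": {"targets": [[1,0,0,0.6,0],[1,0,0,1.2,0],[1,0,0,1.8,0],[1,0,0,2.4,0],[1,0,0,3.0,0]]}}

```text
clock: 2.9
eef_pos: [499.3, -174.5, 123.1]
tool_rot: [3.14, 0.002, 1.337]
force: [-1.6, -5.6, 7.3]
width: 0.1
gripper_force: 3.6
```

Request:
{"method": "play_rows", "body": {"targets": [[1,0,0,0.6,0],[1,0,0,1.1,0],[1,0,0,1.6,0],[1,0,0,2.0,0],[1,0,0,2.2,0]]}}

```text
clock: 3.4
eef_pos: [499.7, -173.0, 100.8]
tool_rot: [3.14, 0.0, 1.338]
force: [-1.1, -1.8, 6.5]
width: -0.1
gripper_force: 3.2
```

Request:
{"method": "play_rows", "body": {"targets": [[1,0,0,0.15,0],[1,0,0,0.15,0]]}}

```text
clock: 3.6
eef_pos: [499.7, -172.8, 99.4]
tool_rot: [3.14, 0.0, 1.338]
force: [-0.4, -1.4, 6.9]
width: -0.1
gripper_force: 3.1
```

Request:
{"method": "play_rows", "body": {"targets": [[1,0,0,-2,0],[1,0,0,-4,0],[1,0,0,-5.3,0],[1,0,0,-5.5,0]]}}

```text
clock: 4.0
eef_pos: [499.9, -172.6, 155.4]
tool_rot: [3.139, -0.0, 1.338]
force: [-0.2, 0.2, -1.2]
width: 0.2
gripper_force: 0.0
```

```bash
python3 - <<'E'
from h import *
s=ctrl.read_state();print(s["clock"],s["eef_pos"],s["force"])
im,d=ctrl.get_image("side")
cv2.imwrite("pics/d.png",cv2.resize(im[140:300,230:400],None,fx=3.5,fy=3.5)[...,::-1])
E
```

```text
4.0 [ 499.87594536 -172.58957831  155.39362244] [-0.16306133  0.21079972 -1.22136047]
```

View pics/d.png

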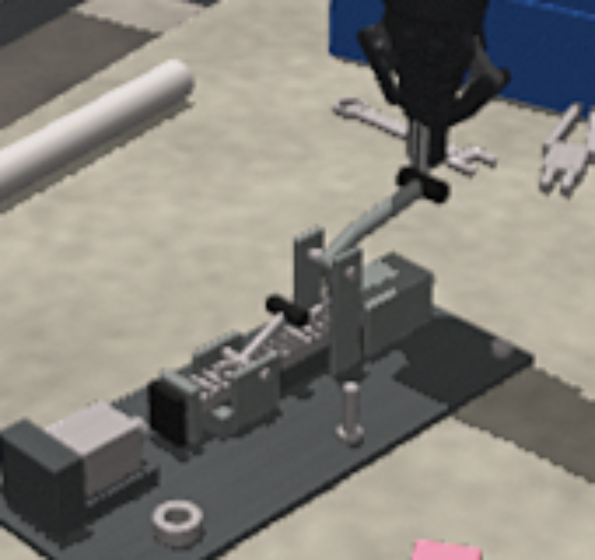

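The picture shows the jaw's pad one tooth further forward, at about (168,410), and the trigger back up. I'll do strokes 2 and 3, checking the force partway through each.

Request:
{"method": "play_rows", "body": {"targets": [[1,0,0,0.9,0],[1,0,0,1.5,0],[1,0,0,2.1,0],[1,0,0,2.7,0],[1,0,0,3.3,0],[1,0,0,3.9,0]]}}

```text
clock: 4.65
eef_pos: [498.5, -174.5, 114.4]
tool_rot: [-3.141, 0.002, 1.336]
force: [-1.3, -4.2, 6.1]
width: 0.1
gripper_force: 2.8
```

Request:
{"method": "play_rows", "body": {"targets": [[1,0,0,0.6,0],[1,0,0,1.1,0],[1,0,0,1.5,0],[1,0,0,1.7,0],[1,0,0,1.7,0]]}}

```text
clock: 5.15
eef_pos: [498.9, -172.8, 98.0]
tool_rot: [-3.141, 0.0, 1.338]
force: [-0.3, -1.0, 10.4]
width: 0.1
gripper_force: 5.0
```

Request:
{"method": "play_rows", "body": {"targets": [[1,0,0,-2,0],[1,0,0,-4,0],[1,0,0,-5.3,0],[1,0,0,-5.5,0],[1,0,0,-5.5,0]]}}

```text
clock: 5.65
eef_pos: [498.7, -172.7, 152.7]
tool_rot: [-3.141, 0.0, 1.338]
force: [-0.8, -0.9, -0.6]
width: -0.1
gripper_force: 0.0
```

Request:
{"method": "play_rows", "body": {"targets": [[1,0,0,0.9,0],[1,0,0,1.5,0],[1,0,0,2.1,0],[1,0,0,2.6,0]]}}

```text
clock: 6.05
eef_pos: [498.5, -174.6, 126.5]
tool_rot: [-3.141, 0.002, 1.337]
force: [-1.2, -5.8, 7.9]
width: -0.2
gripper_force: 3.9
```

Request:
{"method": "play_rows", "body": {"targets": [[1,0,0,0.5,0],[1,0,0,1.0,0],[1,0,0,1.4,0]]}}

```text
clock: 6.35
eef_pos: [498.6, -174.3, 112.4]
tool_rot: [-3.141, 0.002, 1.336]
force: [-0.3, -3.4, 6.2]
width: 0.0
gripper_force: 2.8
```

Request:
{"method": "play_rows", "body": {"targets": [[1,0,0,0.4,0],[1,0,0,0.8,0],[1,0,0,1.2,0],[1,0,0,1.3,0]]}}

```text
clock: 6.75
eef_pos: [498.9, -173.1, 99.5]
tool_rot: [-3.141, 0.0, 1.337]
force: [-0.6, -1.9, 8.3]
width: -0.1
gripper_force: 3.9
```

Request:
{"method": "play_rows", "body": {"targets": [[1,0,0,-2,0],[1,0,0,-4,0],[1,0,0,-5.2,0],[1,0,0,-5.3,0],[1,0,0,-5.3,0]]}}

```text
clock: 7.25
eef_pos: [498.6, -172.6, 152.6]
tool_rot: [-3.141, 0.0, 1.338]
force: [-1.2, -0.5, -1.1]
width: -0.1
gripper_force: 0.0
```

```bash
python3 - <<'E'
from h import *
print(ctrl.read_state()["eef_pos"])
im,d=ctrl.get_image("side");im2,_=ctrl.get_image("top")
a=cv2.resize(im[215:305,225:325],(450,405),interpolation=cv2.INTER_CUBIC);b=cv2.resize(im2[185:235,245:320],(338,225),interpolation=cv2.INTER_CUBIC)
c=np.zeros((405,338,3),np.uint8);c[:225]=b
cv2.imwrite("pics/e.png",np.hstack([a,c])[...,::-1])
E
```

```text
[ 498.61528798 -172.61775472  152.59671547]
```

View pics/e.png

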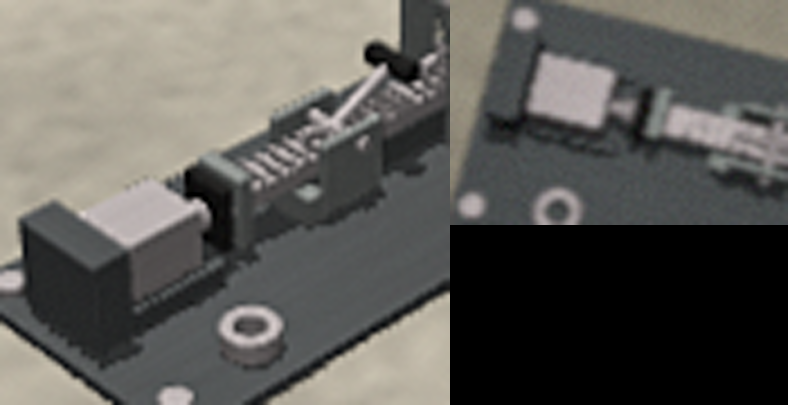

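The pad now just touches the pin's head, at about (205,212) in the side crop. The top crop shows about 17 mm between pad and block, so roughly 11–14 mm of travel remains. I'll do stroke 4 with frequent force checks.

Request:
{"method": "play_rows", "body": {"targets": [[1,0,0,0.9,0],[1,0,0,1.4,0],[1,0,0,1.9,0],[1,0,0,2.3,0]]}}

```text
clock: 7.75
eef_pos: [498.6, -174.6, 129.9]
tool_rot: [-3.141, 0.002, 1.337]
force: [-2.0, -5.5, 9.3]
width: 0.0
gripper_force: 4.3
```

Request:
{"method": "play_rows", "body": {"targets": [[1,0,0,0.4,0],[1,0,0,0.8,0],[1,0,0,1.1,0]]}}

```text
clock: 8.05
eef_pos: [498.4, -175.6, 119.4]
tool_rot: [3.141, 0.004, 1.336]
force: [-3.0, -6.9, 11.9]
width: 0.0
gripper_force: 5.8
```

Request:
{"method": "play_rows", "body": {"targets": [[1,0,0,0.4,0],[1,0,0,0.7,0]]}}

```text
clock: 8.25
eef_pos: [498.4, -175.6, 112.4]
tool_rot: [3.142, 0.004, 1.336]
force: [-2.0, -6.3, 8.7]
width: -0.1
gripper_force: 4.7
```

Request:
{"method": "play_rows", "body": {"targets": [[1,0,0,0.3,0],[1,0,0,0.5,0]]}}

```text
clock: 8.45
eef_pos: [498.5, -175.4, 107.3]
tool_rot: [3.142, 0.003, 1.336]
force: [-1.7, -5.6, 8.6]
width: 0.0
gripper_force: 4.1
```

Request:
{"method": "play_rows", "body": {"targets": [[1,0,0,0.2,0],[1,0,0,0.4,0]]}}

```text
clock: 8.65
eef_pos: [498.6, -175.0, 103.3]
tool_rot: [3.141, 0.003, 1.336]
force: [-2.1, -4.0, 8.5]
width: -0.1
gripper_force: 4.4
```

Request:
{"method": "play_rows", "body": {"targets": [[1,0,0,0.2,0],[1,0,0,0.4,0],[1,0,0,0.4,0]]}}

```text
clock: 8.95
eef_pos: [498.8, -174.4, 99.2]
tool_rot: [3.141, 0.002, 1.336]
force: [-1.1, -4.5, 8.9]
width: -0.2
gripper_force: 4.3
```

Still sliding. I'll let the trigger up and start stroke 5, which is probably the squeeze.

Request:
{"method": "play_rows", "body": {"targets": [[1,0,0,-2,0],[1,0,0,-4,0],[1,0,0,-5.2,0],[1,0,0,-5.3,0],[1,0,0,-5.3,0]]}}

```text
clock: 9.45
eef_pos: [498.7, -172.6, 151.8]
tool_rot: [-3.141, -0.0, 1.338]
force: [-0.1, -0.5, -0.5]
width: -0.0
gripper_force: 0.0
```

Request:
{"method": "play_rows", "body": {"targets": [[1,0,0,0.7,0],[1,0,0,1.0,0],[1,0,0,1.3,0]]}}

```text
clock: 9.75
eef_pos: [498.6, -173.6, 138.5]
tool_rot: [-3.141, 0.001, 1.337]
force: [-1.3, -3.3, 5.6]
width: 0.3
gripper_force: 2.6
```

Request:
{"method": "play_rows", "body": {"targets": [[1,0,0,0.3,0],[1,0,0,0.5,0]]}}

```text
clock: 9.95
eef_pos: [498.5, -174.2, 134.0]
tool_rot: [-3.141, 0.002, 1.337]
force: [-2.1, -5.1, 7.3]
width: -0.4
gripper_force: 3.8
```

Request:
{"method": "play_rows", "body": {"targets": [[1,0,0,0.3,0],[1,0,0,0.5,0]]}}

```text
clock: 10.15
eef_pos: [498.3, -174.9, 129.5]
tool_rot: [-3.141, 0.003, 1.336]
force: [-3.1, -6.2, 10.2]
width: 0.4
gripper_force: 5.3
```

Request:
{"method": "play_rows", "body": {"targets": [[1,0,0,0.3,0],[1,0,0,0.4,0]]}}

```text
clock: 10.35
eef_pos: [498.3, -175.4, 125.6]
tool_rot: [-3.141, 0.003, 1.336]
force: [-4.0, -5.5, 11.8]
width: 0.0
gripper_force: 5.9
```

Request:
{"method": "play_rows", "body": {"targets": [[1,0,0,0.2,0],[1,0,0,0.4,0]]}}

```text
clock: 10.55
eef_pos: [498.2, -175.7, 121.9]
tool_rot: [-3.141, 0.004, 1.335]
force: [-3.1, -7.0, 11.7]
width: -0.2
gripper_force: 5.9
```

Request:
{"method": "play_rows", "body": {"targets": [[1,0,0,0.2,0],[1,0,0,0.3,0]]}}

```text
clock: 10.75
eef_pos: [498.1, -175.8, 118.7]
tool_rot: [-3.141, 0.004, 1.335]
force: [-2.6, -7.3, 11.3]
width: 0.4
gripper_force: 5.7
```

Request:
{"method": "play_rows", "body": {"targets": [[1,0,0,0.2,0],[1,0,0,0.3,0]]}}

```text
clock: 10.95
eef_pos: [498.2, -175.9, 115.9]
tool_rot: [-3.141, 0.004, 1.335]
force: [-2.8, -7.5, 13.6]
width: -0.2
gripper_force: 7.0
```

Request:
{"method": "play_rows", "body": {"targets": [[1,0,0,0.1,0],[1,0,0,0.1,0]]}}

```text
clock: 11.15
eef_pos: [498.1, -175.9, 115.0]
tool_rot: [-3.141, 0.004, 1.335]
force: [-3.5, -7.2, 13.5]
width: -0.2
gripper_force: 6.6
```

Request:
{"method": "play_rows", "body": {"targets": [[1,0,0,0.1,0],[1,0,0,0.1,0]]}}

```text
clock: 11.35
eef_pos: [498.1, -175.9, 114.1]
tool_rot: [-3.141, 0.004, 1.335]
force: [-3.9, -6.9, 14.0]
width: -0.2
gripper_force: 7.0
```

Request:
{"method": "play_rows", "body": {"targets": [[1,0,0,0.1,0],[1,0,0,0.1,0]]}}

```text
clock: 11.55
eef_pos: [498.1, -175.9, 113.1]
tool_rot: [-3.141, 0.004, 1.335]
force: [-4.1, -7.5, 15.0]
width: 0.2
gripper_force: 7.4
```

Request:
{"method": "play_rows", "body": {"targets": [[1,0,0,0.1,0],[1,0,0,0.1,0]]}}

```text
clock: 11.75
eef_pos: [498.1, -175.9, 112.2]
tool_rot: [-3.142, 0.004, 1.335]
force: [-3.9, -6.6, 16.1]
width: -0.1
gripper_force: 7.7
```

Request:
{"method": "play_rows", "body": {"targets": [[1,0,0,0.1,0],[1,0,0,0.1,0],[1,0,0,0.1,0],[1,0,0,0.1,0],[1,0,0,0.1,0],[1,0,0,0.1,0]]}}

```text
clock: 12.35
eef_pos: [498.1, -175.9, 111.4]
tool_rot: [-3.142, 0.004, 1.335]
force: [-3.7, -7.1, 15.5]
width: -0.1
gripper_force: 8.1
```

```bash
python3 - <<'E'
from h import *
print(ctrl.read_state()["force"])
im,d=ctrl.get_image("side");im2,_=ctrl.get_image("top")
a=cv2.resize(im[215:305,225:325],(450,405),interpolation=cv2.INTER_CUBIC);b=cv2.resize(im2[185:235,245:320],(338,225),interpolation=cv2.INTER_CUBIC)
c=np.zeros((405,338,3),np.uint8);c[:225]=b
cv2.imwrite("pics/f.png",np.hstack([a,c])[...,::-1])
E
```

```text
[-3.66775226 -7.08825083 15.51314359]
```

View pics/f.png

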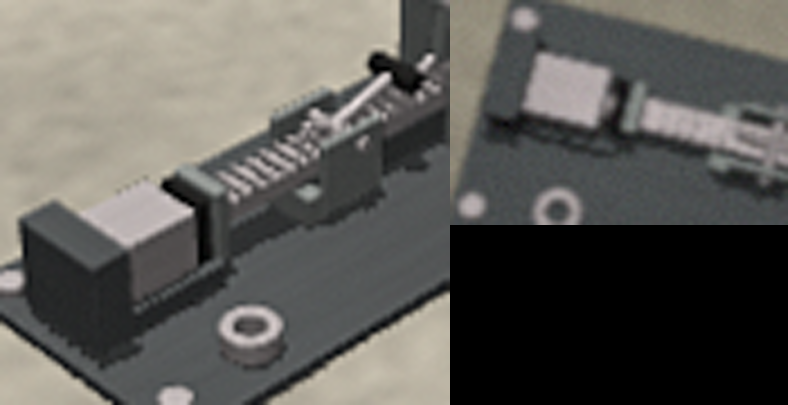

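The pad is pressed up on the head and only the head's thickness (about 6 mm) is left between pad and block. The force has climbed steadily to about 16 N, so the pin is home at roughly 30 N. Next I'll let the trigger up and move over the release bar.

Request:
{"method": "play_rows", "body": {"targets": [[1,0,0,-1,0],[1,0,0,-3,0],[1,0,0,-5,0],[1,0,0,-6.5,0],[1,0,0,-6.5,0],[1,4,0,-6.5,0],[1,8,0.1,-6.5,0],[1,12,0.1,-6.5,0],[1,13.9,0.2,-6.5,0],[1,13.9,0.2,-6.5,0]]}}

```text
clock: 13.45
eef_pos: [533.1, -33.3, 174.0]
tool_rot: [-3.14, -0.002, 1.344]
force: [-0.5, -0.5, -0.3]
width: 0.2
gripper_force: 0.0
```

Request:
{"method": "play_rows", "body": {"targets": [[1,0,0,2.5,0],[1,0,0,5,0],[1,0,0,6.0,0],[1,0,0,6.0,0]]}}

```text
clock: 13.85
eef_pos: [531.4, -38.9, 113.4]
tool_rot: [-3.137, 0.001, 1.337]
force: [-0.0, 0.9, 0.7]
width: -0.0
gripper_force: 0.0
```

```bash
python3 - <<'E'
from h import *
s=ctrl.read_state();print(s["eef_pos"],s["force"])
im,d=ctrl.get_image("side");im2,_=ctrl.get_image("wrist")
a=cv2.resize(im[160:295,230:360],(433,450));b=cv2.resize(im2,(600,450))[:, 120:470]
cv2.imwrite("pics/g.png",np.hstack([a,b])[...,::-1])
E
```

```text
[531.38246054 -38.89043645 113.43993202] [-0.04321397  0.94168885  0.74048156]
```

View pics/g.png

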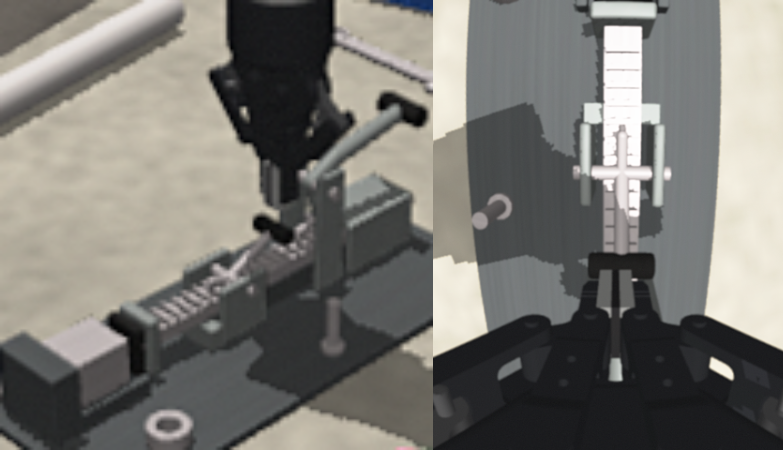

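The fingertips are right over the release bar (wrist crop (620,265)) and clear of the cheeks. Now I'll press it.

Request:
{"method": "play_rows", "body": {"targets": [[1,0,0,0.7,0],[1,0,0,1.2,0],[1,0,0,1.7,0],[1,0,0,2.1,0],[1,0,0,2.5,0]]}}

```text
clock: 14.45
eef_pos: [533.1, -38.7, 90.2]
tool_rot: [3.141, 0.001, 1.337]
force: [-1.2, -2.6, 3.2]
width: -0.4
gripper_force: 1.7
```

Request:
{"method": "play_rows", "body": {"targets": [[1,0,0,0.2,0],[1,0,0,0.3,0],[1,0,0,0.3,0]]}}

```text
clock: 14.75
eef_pos: [533.1, -38.2, 87.3]
tool_rot: [3.142, 0.0, 1.338]
force: [-0.6, -2.8, 3.9]
width: 0.1
gripper_force: 1.9
```

Request:
{"method": "play_rows", "body": {"targets": [[1,0,0,0.15,0],[1,0,0,0.25,0],[1,0,0,0.25,0]]}}

```text
clock: 15.05
eef_pos: [533.2, -37.9, 84.8]
tool_rot: [3.141, 0.0, 1.338]
force: [-1.3, -2.2, 4.7]
width: -0.0
gripper_force: 1.9
```

Request:
{"method": "play_rows", "body": {"targets": [[1,0,0,0.1,0],[1,0,0,0.1,0],[1,0,0,0.1,0],[1,0,0,0.1,0],[1,0,0,0.1,0],[1,0,0,0.1,0],[1,0,0,0.1,0],[1,0,0,0.1,0],[1,0,0,0.1,0],[1,0,0,0.1,0]]}}

```text
clock: 16.05
eef_pos: [533.2, -37.9, 83.8]
tool_rot: [3.141, -0.0, 1.338]
force: [-0.1, -3.3, 3.2]
width: 0.0
gripper_force: 2.0
```

Request:
{"method": "play_rows", "body": {"targets": [[1,0,0,0,0],[1,0,0,0,0],[1,0,0,0,0],[1,0,0,0,0],[1,0,0,0,0],[1,0,0,0,0],[1,0,0,0,0],[1,0,0,0,0]]}}

```text
clock: 16.85
eef_pos: [533.1, -37.9, 83.8]
tool_rot: [3.141, -0.0, 1.338]
force: [0.3, -2.7, 4.2]
width: -0.1
gripper_force: 2.0
```

```bash
python3 - <<'E'
from h import *
s=ctrl.read_state();print(s["eef_pos"],s["force"])
im,d=ctrl.get_image("side");im2,_=ctrl.get_image("top")
a=cv2.resize(im[215:305,225:325],(450,405),interpolation=cv2.INTER_CUBIC);b=cv2.resize(im2[185:235,245:320],(338,225),interpolation=cv2.INTER_CUBIC)
c=np.zeros((405,338,3),np.uint8);c[:225]=b
cv2.imwrite("pics/i.png",np.hstack([a,c])[...,::-1])
E
```

```text
[533.13799022 -37.87715247  83.82486988] [ 0.27332825 -2.65306585  4.2176936 ]
```

View pics/i.png

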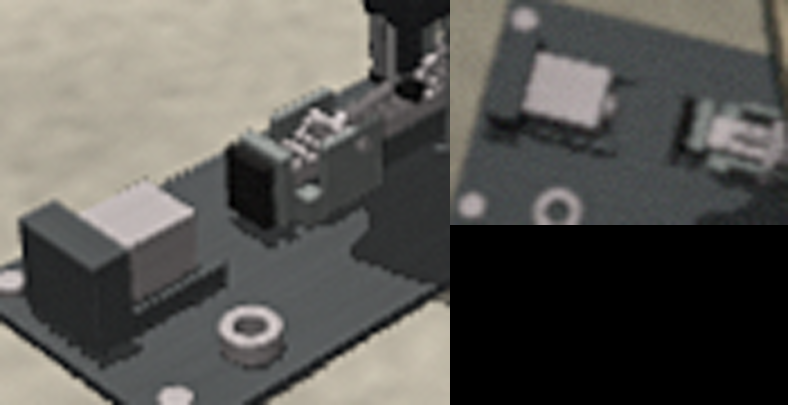

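The jaw is all the way back: the pad is at side (281,256), the same as at the start. The pin's head is flat on the block and the block is against the stop. I'll lift off.

Request:
{"method": "play_rows", "body": {"targets": [[1,0,0,0,0],[1,0,0,0,0],[1,0,0,-0.7,0],[1,0,0,-1.5,0],[1,0,0,-4,0],[1,0,0,-8,0],[1,0,0,-11,0],[1,0,0,-11,0],[1,0,0,-11,0],[1,0,0,-11,0]]}}

```text
clock: 17.95
eef_pos: [532.0, -37.7, 193.0]
tool_rot: [-3.139, 0.0, 1.338]
force: [0.2, -0.5, -0.7]
width: -0.3
gripper_force: 0.0
```

```bash
python3 - <<'E'
from h import *
s=ctrl.read_state();print(s["eef_pos"],s["force"])
im,d=ctrl.get_image("side");im0=cv2.imread("pics/side.png")[...,::-1]
df=np.abs(im.astype(int)-im0).max(2)>60
print([int(df[y:y+15,x:x+15].sum()) for x,y in((275,245),(305,220),(344,186))])
print(ctrl.finish_job())
E
```

```text
[532.03236176 -37.68148607 192.9742766 ] [ 0.22477766 -0.46058765 -0.66759957]
[0, 9, 0]
the job is handed in; nothing more can be done
None
```

The job is handed in at about 18 s: the pin went home on stroke 5 with about 16 N held on the trigger (roughly 30 N of squeeze, estimated from the push force), and the release then let the jaw go all the way back, but I haven't seen the verdict.

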